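# Load rock core plugs into the gravity tube of a plug feeder

## Task

Load the core-plug feeder: first push the stop slide at the foot of the sloping clear tube fully shut, so that plugs cannot run through. Then roll the two 25 mm rock plugs from the shelf into the loading gutter, where a third already lies, and push all three along it and over its lip, so that they slide down the tube and come to rest end to end on the closed stop. The rock crumbles if dropped, so roll and slide the plugs without lifting them, and leave the other things on the bench where they are.

Things in the scene. Friction and masses are not known exactly. Their poses are not given: they have to be found in the camera images.
- feeder: the fixed aluminium feeder, 0.42 m long: level loading gutter with a shelf along it, then a tube sloping down at 40 degrees. Origin on the bench (z = 0) straight below the lip where gutter turns into slope; +y is level along the gutter towards the tube's foot, +x level to the shelf side. No part of the gutter and shelf is more than 20 mm above the rims
- lip (a point): end of the level half-round gutter, on its axis at rim height (191 mm above the bench); axes as the feeder's. The gutter is 29 mm wide, its floor 14.5 mm below the rims; a plug lying in it stands 10.5 mm above them. A plug pushed along +y until its middle is past the lip tips over and slides down the tube by itself (friction about 0.3)
- gutter_back (a point): the gutter's open back end, on its axis at rim height, 165 mm before the lip; axes as the feeder's. Free space behind it. Along the gutter's -x rim a thin sheet fence leans outward at 45 degrees, from the rim to 20 mm above it
- shelf_edge (a point): middle of the +x rim of the gutter, where the flat level shelf begins, flush with the rim (191 mm above the bench); axes as the feeder's. The shelf runs from here 100 mm towards +x, with no edging, and along the gutter from 165 to 3 mm before the lip. A plug rolled over this edge drops into the gutter
- tube: the sloping clear tube, bore 29 mm, closed for 105 mm above the stop, then cut open to a half tube for 50 mm up to the lip. Origin on its axis at the stop face at its foot (88 mm above the bench, 128 mm along +y from the lip); z points up the tube, x as the feeder's x. Three plugs end to end on the stop have centres at z = 15, 45, 75 mm. With the slide open, plugs run on through the grey head below
- stop_slide (a joint): how far the stop slide is open, in m: 0 = fully shut (against its end stop), 0.034 = pulled right out. It is shut by pushing its knob level towards the feeder's -x; this takes about 1.5 N and it stays where it is left
- slide_knob (a point): centre of the outer flat face of the stop slide's round black knob (22 mm in diameter, 14 mm thick, axis level along the feeder's x, on an 8 mm rod). The face looks to the feeder's +x, 86 mm above the bench, with free space beyond it; shut, it is 59 mm to the +x side of the tube's axis
- plug_a_center (a point): rock core plug, a plain sandstone-coloured cylinder 25 mm in diameter and 30 mm long, 35 g, lying on its side; the point is its centre and its x axis runs along the cylinder's axis. It lies on the shelf 35 to 70 mm to the +x side of the gutter's axis, in line with the gutter to within 0.2 rad, some 80 to 92 mm before the lip.
- plug_b_center (a point): rock core plug, a plain sandstone-coloured cylinder 25 mm in diameter and 30 mm long, 35 g, lying on its side; the point is its centre and its x axis runs along the cylinder's axis. It lies on the shelf 35 to 70 mm to the +x side of the gutter's axis, in line with the gutter to within 0.2 rad, some 128 to 140 mm before the lip.
- plug_c_center (a point): rock core plug, a plain sandstone-coloured cylinder 25 mm in diameter and 30 mm long, 35 g, lying on its side; the point is its centre and its x axis runs along the cylinder's axis. It lies in the level gutter, in line with it, 18 to 42 mm before the lip.
- wide_plug: bystander: a wider rock plug, 38 mm in diameter and 50 mm tall, standing on its end on the bench; origin at the centre of its underside. Too wide for the tube; not to be moved.
- dish: bystander: a clear covered dish, 60 mm across and 16 mm high, on the bench; origin at the centre of its underside. Not to be moved.
- vial: bystander: a small glass jar with a white cap, 28 mm across and 52 mm high, on the bench; origin at the centre of its underside. Not to be moved.
- specimen: bystander: a card tray, 62 x 72 mm, with a rock in it (about 35 mm high), on the bench; origin at the centre of its underside. Not to be moved.
Not all that is in view belongs to the job. Leave any red look-alike of the part that bears plug_b_center alone. Leave any blue look-alike of the part that bears plug_a_center alone.

How it is judged:
On the way:
1. the stop slide is fully shut before any plug has gone down the tube (value of joint stop_slide below 0.004 m and z of each of plug_a_center, plug_b_center, plug_c_center in the frame of tube above 0.11 m), for 0.2 s.
At the end, for the whole second after the job is handed in: the stop slide is shut to within 4 mm, and all three 25 mm plugs lie at rest in the clear tube end to end on the stop: each one's centre within 6 mm of the tube's axis to either side and 8 to 83 mm up the tube from the stop (15, 45 and 75 mm when they touch) (value of joint stop_slide below 0.004 m and z of plug_a_center in the frame of tube between 0.008 and 0.083 m and x of plug_a_center in the frame of tube between -0.006 and 0.006 m and y of plug_a_center in the frame of tube between -0.006 and 0.006 m and linear speed of each of plug_a, plug_b, plug_c below 0.02 m/s and z of plug_b_center in the frame of tube between 0.008 and 0.083 m and x of plug_b_center in the frame of tube between -0.006 and 0.006 m and y of plug_b_center in the frame of tube between -0.006 and 0.006 m and z of plug_c_center in the frame of tube between 0.008 and 0.083 m and x of plug_c_center in the frame of tube between -0.006 and 0.006 m and y of plug_c_center in the frame of tube between -0.006 and 0.006 m).
It fails at once if a 25 mm plug is lifted (its centre more than 30 mm above where it lies on the shelf) (height (world z) of any of plug_a_center, plug_b_center, plug_c_center above 0.234 m).
It fails at once if a 25 mm plug is dropped off the feeder's gutter, shelf and tube, onto the bench or through the foot of the tube (height (world z) of any of plug_a_center, plug_b_center, plug_c_center below 0.075 m).
It fails at once if a bystander (wide plug, dish, vial or specimen tray) is moved by more than 20 mm (distance of any of wide_plug, dish, vial, specimen from where it was at the start of the episode above 0.02 m).
It also fails if it takes over 45 s, if anything falls off the work surface, if the arm or the gripper's body presses on something with over 40 N, if the wrist force passes 120 N, or if a joint passes its speed limit or range.

## Robot

A 7-joint arm with a two-finger parallel gripper is mounted at the origin on the work surface. World frame = base frame: x ahead of the robot, y to its left, z up, the work surface at z = 0. Lengths are in m, angles in rad, forces in N, time in s.
With the tool pointing down it reaches from about 0.425 to 0.875 m from the base axis. Payload 4.7 kg.
Tool frame: the origin (TCP) lies between the finger pads; the fingertips stand 19 mm ahead of it and the grasp point (between the pads) is the TCP; x points along the fingers, y is the direction in which the jaws open and shut, and the axes are right-handed (so a half turn about x gives the same grasp; the last joint's range is limited). The gripper opens to 85 mm and grips with 20 to 120 N. Pads are 22 mm wide; open, the fingers measure 114 mm over their backs; the gripper's body (76 mm by 85 mm) begins 54 mm behind the grasp point. The pads swing forward as they close: fully open they stand 13 mm farther back than shut.
Start: joints at [-1.228, 0.321, -0.07, 1.45, 0.023, 1.371, -0.057], TCP at [0.21, 0.615, 0.25] pointing down, gripper open.
Joint ranges: [-2.86, 2.86], [-0.3, 2.09], [-1.38, 1.24], [0.06, 2.45], [-1.56, 4.7], [0.09, 2.05], [-2.69, 2.69]. Speed limits (rad/s): [2.57, 2.57, 3.14, 3.14, 3.14, 3.14, 3.14].

## Interface

Orientations are given as a unit quaternion [x, y, z, w].
In Python, from rig import status, capture, camera_model, ctrl gives the robot as it stands.
- The arm moves only by the tool jog_arm, never from a script. Its argument "plan" is a list that holds one entry, the list of rows, each a list of 5 numbers: the opening in per cent of the stroke, from 0 (shut) to 100 (fully open), then the shift along the tool's x, y, z in m, then the turn about the tool's x in degrees. A call has 1 to 5 rows; each row shifts and turns the commanded pose from where the row before left it, along the tool's axes as they then stand; what a row does not reach is not made up. A row lasts 1/12 s, in which the tool goes at most 41.7 mm and 7.16 degrees, less where a joint would pass 70% of its speed; a pose out of reach is approached as far as the arm can. A call is refused whole if a number of a shift passes 0.0417 or a number of a turn 7.16, either way. A call with a gripper value outside its range is refused whole. The fingers move at their own pace and stop on an object; "squeeze" is the grip in N (left out, the last holds). Time passes only in rows, so rows that do not move let the fingers close. It gives the time, the measured TCP pose, the force and the opening at its end, in the units of the state.
- status.get_obs(): the state, without advancing time (a new reading comes with each control period).
- capture(name): name is "scene" or "top" or "wrist"; returns (picture, depth): 420x560x3 uint8, red, green, blue; 420x560 float32, m along the optical axis (not along the pixel's ray), 0 where there is no reading.
- camera_model(name): a dict with "K" (3x3 intrinsics, pixels), "world_to_cam" (4x4, takes a point from world to camera coordinates); the wrist camera has in their place "T_tool_cam" (4x4, takes a point from camera to tool coordinates, whose origin is the TCP and whose axes are the tool frame's). Camera axes: x right, y down, z forward; pixel columns grow to the right and rows downward; lengths in m; the calibration is good to about 2 mm. The wrist camera is an equidistant fisheye: a pixel r from the principal point sees the ray r / f radians off the axis. A picture is of the moment at which its call begins: read the wrist's pose just before it. camera_model takes no time and is no camera call.
- ctrl.hand_in(): hands the job in, once; it reports no verdict.
The state is a dict: "clock": time; "joint_pos": joint angles; "joint_velocities": joint speeds; "joint_torque": joint torques, N m; "ee_pos": TCP position; "eef_rot": TCP orientation; "force": force on the tool from outside, world axes, zero at the start; "wrist_torque": the same for the moment, N m; "opening": finger opening in m.
Only numpy, scipy, OpenCV 4.12 (cv2) and the standard library are available. Lean on these libraries where they do the work, as an engineer would, in place of code of your own. Each camera call takes 0.05 s, during which the arm holds its last target.

## Working session

There is one attempt and no reset: what is moved stays moved. The work goes in short steps, Python scripts to look and compute and a tool call to move; the robot and the scene stay as the last step left them, time stands still between calls to the robot, and variables do not carry over. Pictures are saved under pics/ and viewed, and the job is handed in when it is done.

Besides the shell and the picture viewer there is one more tool, called after "Call:" by a JSON object that holds its "fn" and its "kwargs", one argument or row to a line. jog_arm: Moves the arm, as the interface text tells. Its arguments: {"type":"object","properties":{"plan":{"type":"array"},"squeeze":{"type":"number"}},"required":["plan"]}

```bash
ls; mkdir -p pics
python3 - <<'E'
from rig import status,capture,camera_model
import cv2,numpy as np
print(status.get_obs())
for n in ("scene","top","wrist"):
    p,d=capture(n); cv2.imwrite(f"pics/{n}0.png",p[:,:,::-1]); np.save(f"pics/{n}0.npy",d)
    print(n,camera_model(n))
E
```

```text
pics
{'clock': 0.0, 'joint_pos': array([-1.22789673,  0.32182384, -0.07011315,  1.45170805,  0.02261166,
        1.37082826, -0.05689893]), 'joint_velocities': array([-0.00026054,  0.00072489, -0.00260619, -0.00152333, -0.00133953,
        0.00167431, -0.00107754]), 'joint_torque': array([-6.97225696e-04, -4.93589079e+01, -3.82511867e-01, -3.14327252e+01,
        1.28993142e-02,  1.15097902e-02, -1.95373514e-05]), 'ee_pos': array([0.20975233, 0.61466967, 0.24920658]), 'eef_rot': array([ 0.11500809,  0.69765388, -0.11639933,  0.69749796]), 'force': array([-0.59281676, -0.11872365, -0.14040189]), 'wrist_torque': array([-0.0435626 , -0.00800199,  0.00912155]), 'opening': 0.08525734199021587}
scene {'K': array([[526.44726361,   0.        , 270.2830189 ],
       [  0.        , 526.44726361, 201.98972224],
       [  0.        ,   0.        ,   1.        ]]), 'world_to_cam': array([[ 0.74428814,  0.66783893,  0.0051317 , -0.40212366],
       [ 0.39729237, -0.4365689 , -0.80719661, -0.13497872],
       [-0.53683698,  0.60282565, -0.59026036,  1.45907464],
       [ 0.        ,  0.        ,  0
[... 276 characters left out ...]
[-0.98541471,  0.01882483, -0.1691256 ,  0.63914227],
       [ 0.16885563, -0.01512063, -0.98552481,  0.86083805],
       [ 0.        ,  0.        ,  0.        ,  1.        ]])}
wrist {'K': array([[325.1922621 ,   0.        , 284.14994336],
       [  0.        , 325.1922621 , 209.70810223],
       [  0.        ,   0.        ,   1.        ]]), 'T_tool_cam': array([[ 4.92340416e-04, -2.68895168e-01,  9.63169324e-01,
        -1.23913803e-01],
       [ 9.99999870e-01,  3.43404407e-06, -5.10208270e-04,
        -6.04308810e-04],
       [ 1.33884972e-04,  9.63169450e-01,  2.68895134e-01,
        -6.81644362e-02],
       [ 0.00000000e+00,  0.00000000e+00,  0.00000000e+00,
         1.00000000e+00]])}
```

View pics/scene0.png

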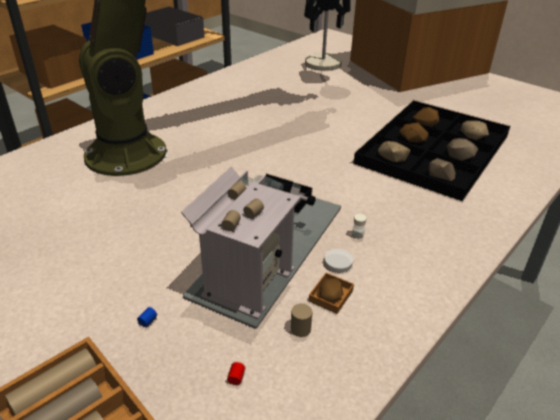

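View pics/top0.png

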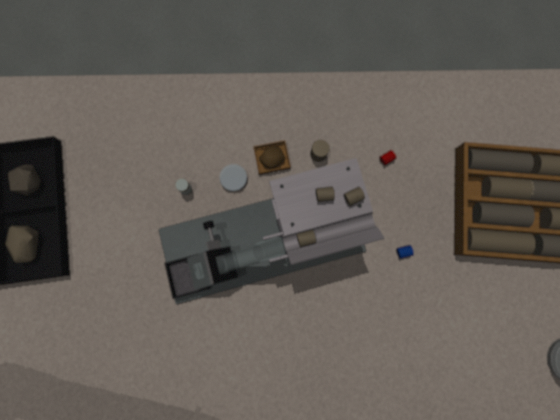

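View pics/wrist0.png

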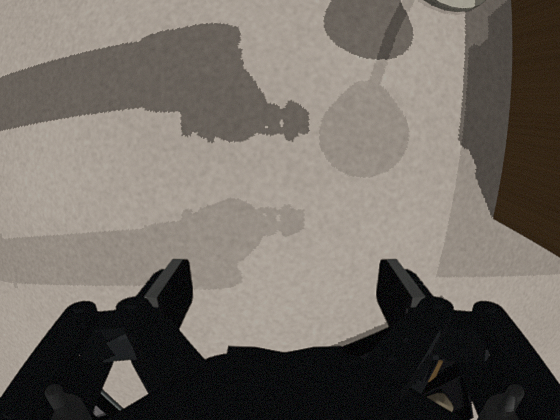

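Run:
```python
import cv2
p=cv2.imread("pics/top0.png")[125:305,150:400]
cv2.imwrite("pics/topc.png",cv2.resize(p,None,fx=3.2,fy=3.2,interpolation=cv2.INTER_CUBIC))
```

```text
(no output)
```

View pics/topc.png

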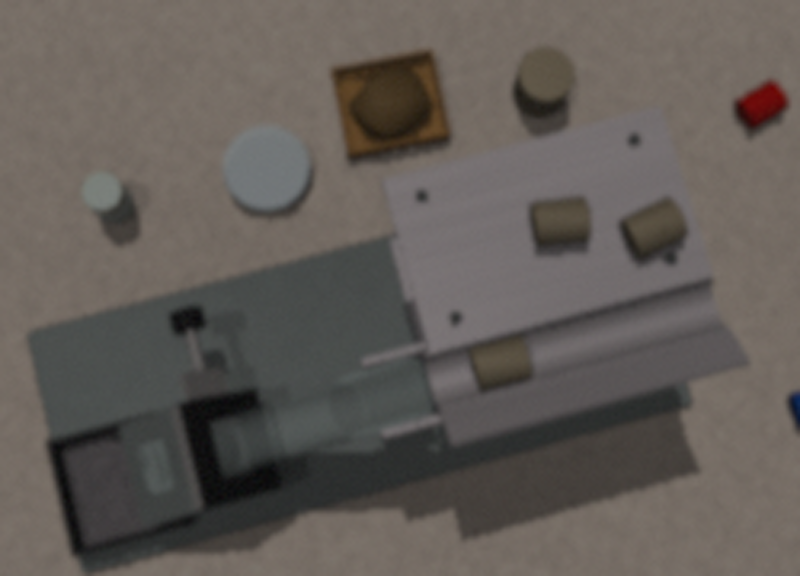

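```bash
cat > h.py <<'E'
import numpy as np
from rig import camera_model,status
def ray(cam,u,v,z):
    m=camera_model(cam);K=m["K"];T=m["world_to_cam"];R=T[:3,:3];c=-R.T@T[:3,3]
    d=R.T@np.linalg.inv(K)@np.array([u,v,1]);return c+d*(z-c[2])/d[2]
def crop(cx,cy):return 150+(cx+.5)/3.2-.5,125+(cy+.5)/3.2-.5
E
python3 - <<'E'
from h import *
D=np.load("pics/top0.npy")
np.set_printoptions(precision=4,suppress=True)
P={}
for n,x,y,z in [("FO",385,180,.191),("BO",665,108,.191),("BI",712,279,.191),("FI",430,352,.191),("a",560,222,.2035),("b",654,228,.2035),("c",501,362,.189),("knob",187,320,.086),("knobface",187,310,.086)]:
    u,v=crop(x,y);P[n]=ray("top",u,v,z)
    m=camera_model("top");d=D[int(round(v)),int(round(u))]
    pc=np.linalg.inv(m["K"])@np.array([u,v,1])*d;T=m["world_to_cam"];w=T[:3,:3].T@(pc-T[:3,3])
    print(n,P[n],"depth",w)
for a,b in [("FO","BO"),("FI","BI"),("FO","FI"),("BO","BI")]:
    e=P[b]-P[a];print(a,b,np.hypot(*e[:2]),np.degrees(np.arctan2(e[1],e[0])))
# dense depth: heights of shelf
E
```

```text
FO [ 0.6507 -0.045   0.191 ] depth [ 0.6509 -0.045   0.1901]
BO [ 0.6889 -0.2025  0.191 ] depth [ 0.7398 -0.2422  0.0012]
BI [ 0.5918 -0.2232  0.191 ] depth [ 0.5926 -0.2246  0.1853]
FI [ 0.5548 -0.0676  0.191 ] depth [ 0.5549 -0.0676  0.1907]
a [ 0.6229 -0.1394  0.2035] depth [ 0.6214 -0.1384  0.2114]
b [ 0.6186 -0.1904  0.2035] depth [ 0.6166 -0.1882  0.2143]
c [ 0.5488 -0.1061  0.189 ] depth [ 0.5478 -0.1051  0.2011]
knob [0.5874 0.0786 0.086 ] depth [0.5858 0.0767 0.0993]
knobface [0.5936 0.0786 0.086 ] depth [0.5923 0.0772 0.0962]
FO BO 0.1620750724588621 -76.33255138368676
FI BI 0.15998100386040673 -76.63330099937207
FO FI 0.09844262242214499 -166.73647026212575
BO BI 0.09931912633648997 -167.94242369686168
```

```bash
cat >> h.py <<'E'
def back(cam,D,u,v):
    m=camera_model(cam);T=m["world_to_cam"];d=D[int(round(v)),int(round(u))]
    pc=np.linalg.inv(m["K"])@np.array([u,v,1])*d;return T[:3,:3].T@(pc-T[:3,3])
E
python3 - <<'E'
from h import *
np.set_printoptions(precision=4,suppress=True)
c=ray
pix=[("FO",385,180),("BO",665,108),("BI",712,279),("FI",430,352)]
W=np.array([ray("top",*crop(x,y),.191)[:2] for _,x,y in pix])
F=np.array([[.1145,-.003],[.1145,-.165],[.0145,-.165],[.0145,-.003]])
wm,fm=W.mean(0),F.mean(0);H=(F-fm).T@(W-wm);U,S,V=np.linalg.svd(H);R=(U@V).T
yaw=np.arctan2(R[1,0],R[0,0]);o=wm-R@fm
print("yaw",yaw,np.degrees(yaw),"o",o);print("res",(F@R.T+o-W)*1e3)
for n,x,y,z in [("a",560,222,.2035),("b",654,228,.2035),("c",501,362,.189),("kface",187,310,.086),("knob",187,320,.086)]:
    print(n,(R.T@(ray("top",*crop(x,y),z)[:2]-o))*1e3)
S=np.load("pics/scene0.npy")
for u,v in [(322,62),(324,40),(328,12),(312,20),(430,60),(360,218),(338,260),(300,190),(278,255)]:print(u,v,back("scene",S,u,v))
D=np.load("pics/top0.npy")
for x,y in [(100,500),(240,400),(230,450),(310,425),(400,400),(160,470),(220,380),(390,355),(410,425),(105,190),(265,165)]:
    w=back("top",D,*crop(x,y));print("crop",x,y,w,(R.T@(w[:2]-o))*1e3)
q=status.get_obs()["eef_rot"]
from scipy.spatial.transform import Rotation as Ro
print(Ro.from_quat(q).as_matrix())
E
```

```text
yaw 0.23180824921636559 13.281634336414522 o [ 0.5395 -0.0676]
res [[ 0.9658  0.7443]
 [-0.1128  0.563 ]
 [-0.3101 -1.6635]
 [-0.5428  0.3562]]
a [ 64.6557 -89.0232]
b [  48.7937 -137.6088]
c [  0.2312 -39.5771]
kface [ 86.288  129.9147]
knob [ 80.2278 131.3158]
322 62 [0.0162 0.8733 0.0164]
324 40 [0.0018 0.8967 0.0903]
328 12 [0.0065 0.9032 0.1912]
312 20 [0.1966 0.5621 0.2796]
430 60 [0.3891 0.9793 0.0916]
360 218 [ 1.1362 -0.6699  0.7543]
338 260 [0.703  0.0285 0.0146]
300 190 [0.4879 0.167  0.0189]
278 255 [ 0.6437 -0.0936  0.0738]
crop 100 500 [0.4787 0.1444 0.0164] [-10.4619 220.3019]
crop 240 400 [0.5374 0.0458 0.0878] [ 24.0299 110.8856]
crop 230 450 [0.5065 0.0488 0.1168] [ -5.3659 120.8835]
crop 310 425 [ 0.5183 -0.0004  0.157 ] [-5.1257 70.3079]
crop 400 400 [ 0.5311 -0.0511  0.1601] [-4.3748 18.0026]
crop 160 470 [0.4961 0.0931 0.095 ] [ -5.3236 166.424 ]
crop 220 380 [0.5505 0.059  0.0787] [ 39.8605 120.7661]
crop 390 355 [ 0.5542 -0.0459  0.1845] [19.3494 17.7747]
crop 410 425 [ 0.5159 -0.056   0.1867] [-20.2319  16.7866]
crop 105 190 [0.6778 0.1372 0.0513] [181.7013 167.5444]
crop 265 165 [0.7003 0.0356 0.0179] [180.271   63.5759]
[[-0.0004  0.3229  0.9464]
 [-0.0014  0.9464 -0.3229]
 [-1.     -0.0015  0.0001]]
```

Call:
{"fn": "jog_arm", "kwargs": {
  "plan": [
    [[0,0,0,0,-6.42],[0,0,0,0,-6.42],[0,0,0,0,-6.42],[0,0,0,0,-6.42],[0,0,0,0,-6.42]]
  ],
  "squeeze": 40
}}

```text
clock: 0.57
ee_pos: [0.2098, 0.615, 0.2499]
eef_rot: [-0.084, 0.702, 0.083, 0.702]
force: [-0.1, 0.7, 0.5]
opening: 0.0256
```

```bash
cat >> h.py <<'E'
from scipy.spatial.transform import Rotation as Ro
yaw=0.2318;o=np.array([.5395,-.0676]);Rf=np.array([[np.cos(yaw),-np.sin(yaw)],[np.sin(yaw),np.cos(yaw)]])
def where():
    s=status.get_obs();p=s["ee_pos"];M=Ro.from_quat(s["eef_rot"]).as_matrix()
    print("t %.2f"%s["clock"],"feeder mm",np.round((Rf.T@(p[:2]-o))*1e3,1),"z %.1f"%(p[2]*1e3),"tooly deg %.2f"%np.degrees(np.arctan2(M[1,1],M[0,1])),"x",np.round(M[:,0],3),"F",np.round(s["force"],2),"op",s["opening"],np.round(s["joint_pos"],2))
E
python3 -c "
from h import *
where()"
```

```text
t 0.57 feeder mm [-164.   740.1] z 249.9 tooly deg 103.58 x [-0.    -0.001 -1.   ] F [-0.14  0.69  0.48] op 0.0256055308023951 [-1.17  0.32 -0.14  1.45  0.05  1.37  0.49]
```

Call:
{"fn": "jog_arm", "kwargs": {
  "plan": [
    [[0,0,-0.036,0.018,0],[0,0,-0.036,0.018,0],[0,0,-0.036,0.018,0],[0,0,-0.036,0.018,0],[0,0,-0.036,0.018,0]]
  ]
}}

```text
clock: 0.98
ee_pos: [0.3397, 0.4588, 0.2501]
eef_rot: [-0.082, 0.702, 0.082, 0.702]
force: [0.5, 0.7, -0.3]
opening: -0.0002
```

Call:
{"fn": "jog_arm", "kwargs": {
  "plan": [
    [[0,0,-0.036,0.018,0],[0,0,-0.036,0.018,0],[0,0,-0.036,0.018,0],[0,0,-0.036,0.018,0],[0,0,-0.036,0.018,0]]
  ]
}}

```text
clock: 1.4
ee_pos: [0.4685, 0.3043, 0.2503]
eef_rot: [-0.082, 0.702, 0.082, 0.702]
force: [-0.2, 1.1, -0.5]
opening: 0.0001
```

Call:
{"fn": "jog_arm", "kwargs": {
  "plan": [
    [[0,0,-0.036,0.018,0],[0,0,-0.036,0.018,0],[0,0,-0.036,0.018,0],[0,0,-0.036,0.018,0],[0,0,0,0,0]]
  ]
}}

```text
clock: 1.82
ee_pos: [0.5757, 0.172, 0.2501]
eef_rot: [-0.079, 0.702, 0.075, 0.704]
force: [-0.3, -2.4, 0.9]
opening: -0.0001
```

```bash
python3 -c "
from h import *
where()"
```

```text
t 1.82 feeder mm [ 90.2 224.9] z 250.1 tooly deg 102.51 x [ 0.003 -0.006 -1.   ] F [-0.27 -2.39  0.85] op -0.0001292853717795664 [-0.54  0.21  0.24  1.59 -0.04  1.34  1.49]
```

Call:
{"fn": "jog_arm", "kwargs": {
  "plan": [
    [[0,0,-0.032,0.016,0],[0,0,-0.032,0.017,0],[0,0,-0.032,0.017,0],[0,0,0,0,0],[0,0,0,0,0]]
  ]
}}

```text
clock: 2.23
ee_pos: [0.6422, 0.0974, 0.2495]
eef_rot: [-0.08, 0.703, 0.079, 0.702]
force: [-0.2, 0.2, -0.3]
opening: -0.0001
```

Run:
```python
from h import *
where()
from rig import capture
import cv2
for n in ("scene","wrist"):
    p,d=capture(n); cv2.imwrite(f"pics/{n}1.png",p[:,:,::-1])
```

```text
t 2.23 feeder mm [137.8 137. ] z 249.5 tooly deg 102.97 x [-0.001 -0.002 -1.   ] F [-0.17  0.22 -0.26] op -0.00013541615112950425 [-0.42  0.32  0.29  1.46 -0.09  1.37  1.67]
```

View pics/scene1.png

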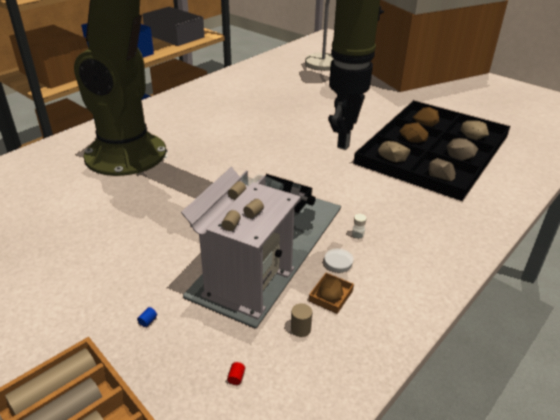

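View pics/wrist1.png

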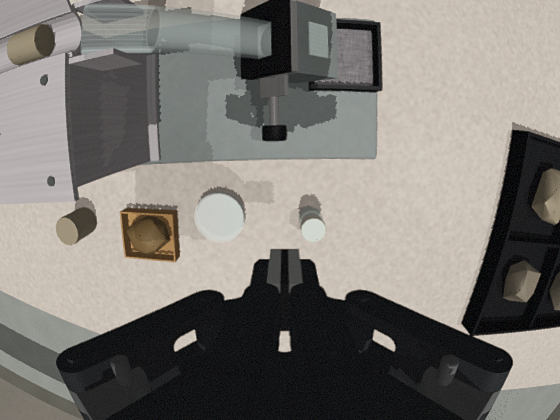

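```bash
cat >> h.py <<'E'
def wray(s,u,v,z):
    m=camera_model("wrist");K=m["K"];T=m["T_tool_cam"]
    dx,dy=(u-K[0,2])/K[0,0],(v-K[1,2])/K[1,1];r=np.hypot(dx,dy)
    d=np.array([np.sin(r)*dx/r,np.sin(r)*dy/r,np.cos(r)])
    M=Ro.from_quat(s["eef_rot"]).as_matrix();c=s["ee_pos"]+M@T[:3,3];d=M@T[:3,:3]@d
    w=c+d*(z-c[2])/d[2];return np.round((Rf.T@(w[:2]-o))*1e3,1)
E
python3 - <<'E'
from h import *
s=status.get_obs()
for n,u,v,z in [("knobface bottom-of-pic edge L",263,139,.086),("R",286,139,.086),("vialcap",313,229,.052),("tip",285,250,.2305),("shelf FO",75,199,.191),("plugc",32,44,.2)]: print(n,wray(s,u,v,z))
E
```

```text
knobface bottom-of-pic edge L [ 84.5 122.3]
R [ 84.6 142.5]
vialcap [179.6 171.2]
tip [128.9 141.2]
shelf FO [1.125e+02 1.000e-01]
plugc [  3.6 -26.3]
```

Call:
{"fn": "jog_arm", "kwargs": {
  "plan": [
    [[0,0.038,-0.008,0,0],[0,0.038,0,0,0],[0,0.038,0,0,0],[0,0.039,0,0,0],[0,0,0,0,0]]
  ]
}}

```text
clock: 2.75
ee_pos: [0.6365, 0.0944, 0.0888]
eef_rot: [-0.083, 0.708, 0.083, 0.697]
force: [-1.8, 0.0, -1.6]
opening: -0.0001
```

Call:
{"fn": "jog_arm", "kwargs": {
  "plan": [
    [[0,0,0,0,0],[0,0,0,-0.01,0],[0,0,0,-0.01,0],[0,0,0,-0.008,0],[0,0,0,0,0]]
  ]
}}

```text
clock: 3.17
ee_pos: [0.6165, 0.0868, 0.1005]
eef_rot: [-0.081, 0.701, 0.082, 0.704]
force: [1.0, 0.3, -0.3]
opening: 0.0002
```

Run:
```python
from h import *
where()
from rig import capture
import cv2
for n in ("scene","wrist"):
    p,d=capture(n); cv2.imwrite(f"pics/{n}2.png",p[:,:,::-1])
```

```text
t 3.17 feeder mm [110.4 132.6] z 100.5 tooly deg 103.29 x [ 0.004  0.001 -1.   ] F [ 1.03  0.27 -0.26] op 0.00016438378238035783 [-0.41  0.38  0.28  1.7  -0.12  1.07  1.71]
```

View pics/wrist2.png

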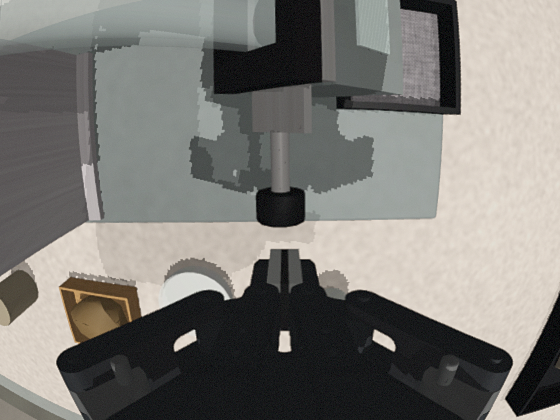

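Call:
{"fn": "jog_arm", "kwargs": {
  "plan": [
    [[0,0.004,-0.002,-0.006,0],[0,0,0,-0.006,0],[0,0,0,-0.006,0],[0,0,0,-0.005,0],[0,0,0,-0.005,0]]
  ]
}}

```text
clock: 3.68
ee_pos: [0.5891, 0.0776, 0.0934]
eef_rot: [-0.082, 0.702, 0.082, 0.703]
force: [1.8, -0.4, -0.3]
opening: 0.0002
```

Run:
```python
from h import *
where()
from rig import capture
import cv2
for n in ("wrist",):
    p,d=capture(n); cv2.imwrite(f"pics/{n}3.png",p[:,:,::-1])
```

```text
t 3.68 feeder mm [ 81.6 129.9] z 93.4 tooly deg 103.25 x [ 0.001 -0.    -1.   ] F [ 1.84 -0.42 -0.34] op 0.00024408966871306662 [-0.41  0.33  0.28  1.78 -0.1   1.04  1.71]
```

View pics/wrist3.png

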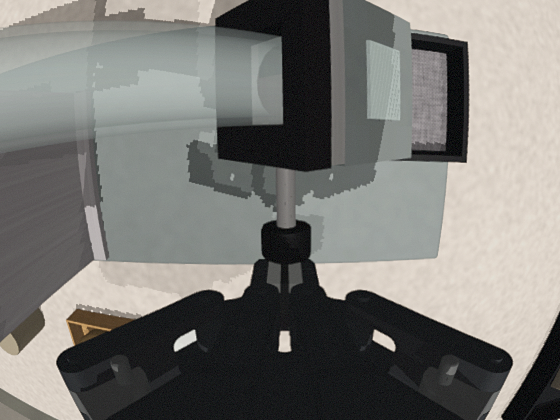

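Call:
{"fn": "jog_arm", "kwargs": {
  "plan": [
    [[0,0,0,-0.004,0],[0,0,0,-0.004,0],[0,0,0,-0.003,0],[0,0,0,-0.002,0],[0,0,0,0,0]]
  ]
}}

```text
clock: 4.15
ee_pos: [0.5761, 0.0748, 0.0934]
eef_rot: [-0.082, 0.703, 0.082, 0.702]
force: [0.4, -1.5, -0.2]
opening: -0.0002
```

Run:
```python
from h import *
where()
```

```text
t 4.15 feeder mm [ 68.4 130.2] z 93.4 tooly deg 103.25 x [-0.  0. -1.] F [ 0.36 -1.52 -0.19] op -0.00015615129988893827 [-0.41  0.31  0.28  1.81 -0.1   1.04  1.7 ]
```

Call:
{"fn": "jog_arm", "kwargs": {
  "plan": [
    [[0,0,0,-0.002,0],[0,0,0,-0.002,0],[0,0,0,0,0]]
  ]
}}

```text
clock: 4.4
ee_pos: [0.5748, 0.0747, 0.0939]
eef_rot: [-0.082, 0.7, 0.082, 0.704]
force: [6.8, 1.1, -4.3]
opening: -0.0002
```

Call:
{"fn": "jog_arm", "kwargs": {
  "plan": [
    [[0,0,0,-0.002,0],[0,0,0,-0.002,0],[0,0,0,0,0]]
  ]
}}

```text
clock: 4.65
ee_pos: [0.5746, 0.0749, 0.0949]
eef_rot: [-0.082, 0.697, 0.082, 0.707]
force: [15.9, 3.1, -6.9]
opening: 0.0002
```

Run:
```python
from h import *
where()
from rig import capture
import cv2
for n in ("wrist","top"):
    p,d=capture(n); cv2.imwrite(f"pics/{n}4.png",p[:,:,::-1])
```

```text
t 4.65 feeder mm [ 66.9 130.6] z 94.9 tooly deg 103.31 x [ 0.014  0.003 -1.   ] F [15.87  3.06 -6.94] op 0.00020387982713098595 [-0.42  0.29  0.28  1.83 -0.09  1.02  1.7 ]
```

View pics/wrist4.png

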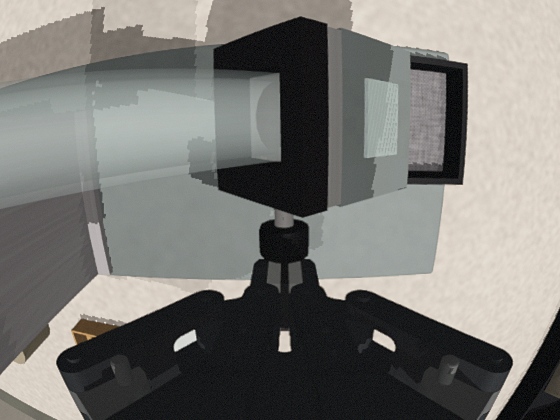

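Call:
{"fn": "jog_arm", "kwargs": {
  "plan": [
    [[0,0,0,0.01,0],[0,0,0,0.012,0],[0,-0.01,0,0.012,0],[0,-0.04,0,0.006,0],[0,-0.04,0,0,0]]
  ]
}}

```text
clock: 5.17
ee_pos: [0.6063, 0.0826, 0.1815]
eef_rot: [-0.082, 0.705, 0.082, 0.7]
force: [1.8, 0.2, 0.5]
opening: -0.0001
```

Call:
{"fn": "jog_arm", "kwargs": {
  "plan": [
    [[0,-0.04,0,0,0],[0,-0.04,0,0,0],[0,0,-0.02,0,0],[0,0,-0.04,0,0],[0,0,-0.04,0,0]]
  ]
}}

```text
clock: 5.58
ee_pos: [0.6307, -0.0136, 0.2641]
eef_rot: [-0.083, 0.702, 0.084, 0.702]
force: [0.5, -0.7, -1.0]
opening: 0.0002
```

Call:
{"fn": "jog_arm", "kwargs": {
  "plan": [
    [[0,0,-0.04,0,0],[0,0,-0.04,0,0],[0,0,-0.03,0,0],[0,0,0,0,0],[0,0,0,0,0]]
  ]
}}

```text
clock: 6.0
ee_pos: [0.655, -0.125, 0.2625]
eef_rot: [-0.08, 0.704, 0.08, 0.702]
force: [0.5, 0.7, -0.9]
opening: -0.0001
```

Run:
```python
from h import *
where()
from rig import capture
import cv2
for n in ("wrist","top"):
    p,d=capture(n); cv2.imwrite(f"pics/{n}5.png",p[:,:,::-1])
```

```text
t 6.00 feeder mm [ 99.3 -82.4] z 262.5 tooly deg 102.98 x [-0.003 -0.    -1.   ] F [ 0.51  0.69 -0.91] op -8.239210255542947e-05 [-0.16  0.37  0.41  1.4  -0.14  1.41  2.05]
```

View pics/wrist5.png

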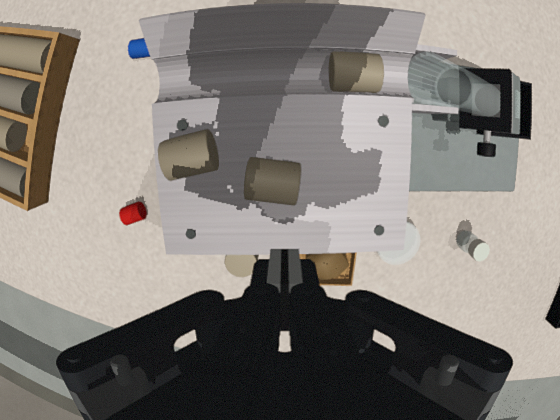

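View pics/top5.png

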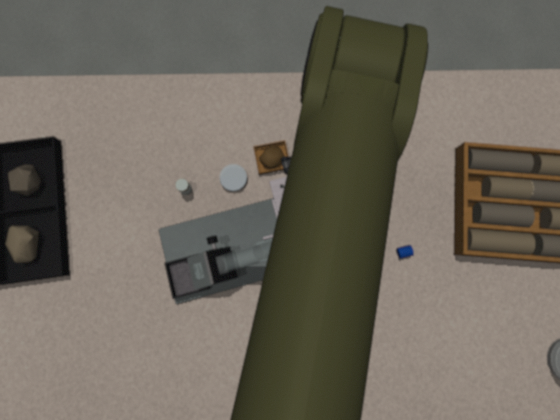

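Run:
```python
from h import *
s=status.get_obs()
for n,u,v,z in [("a",273,182,.2035),("b",188,155,.2035),("c",356,73,.189),("FO",409,254,.191),("BO",163,254,.191),("BI",155,102,.191),("FI",413,95,.191)]: print(n,wray(s,u,v,z))
```

```text
a [ 66.9 -85.1]
b [  50.5 -134.5]
c [  1.4 -35.2]
FO [118.5   7.4]
BO [ 118.4 -161.8]
BI [  17.2 -159.2]
FI [12.6  1.6]
```

Call:
{"fn": "jog_arm", "kwargs": {
  "plan": [
    [[0,0.015,-0.006,0.004,0],[0,0.018,0,0,0],[0,0.013,0,0,0],[0,0,0,0,0],[0,0,0,0,0]]
  ]
}}

```text
clock: 6.52
ee_pos: [0.6607, -0.1258, 0.2158]
eef_rot: [-0.082, 0.703, 0.083, 0.701]
force: [-0.3, -0.4, 0.2]
opening: -0.0003
```

Run:
```python
from h import *
where()
from rig import capture
import cv2
for n in ("wrist","scene"):
    p,d=capture(n); cv2.imwrite(f"pics/{n}6.png",p[:,:,::-1])
```

```text
t 6.52 feeder mm [104.6 -84.4] z 215.8 tooly deg 103.35 x [-0.003  0.001 -1.   ] F [-0.33 -0.37  0.16] op -0.00026939298873529353 [-0.15  0.4   0.4   1.45 -0.16  1.33  2.06]
```

View pics/wrist6.png

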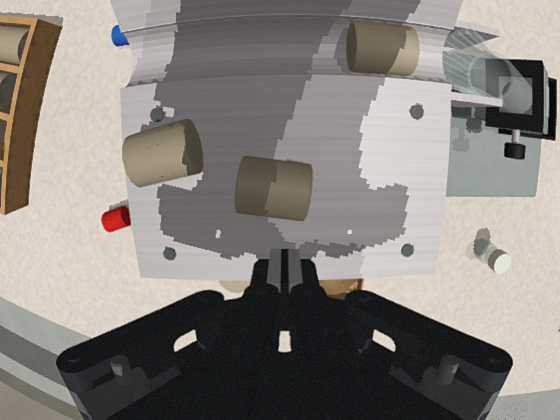

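View pics/scene6.png

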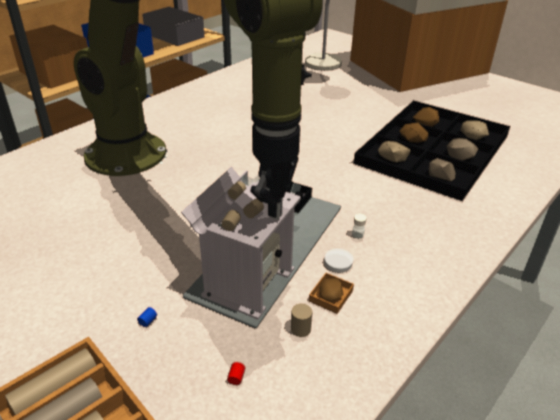

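Call:
{"fn": "jog_arm", "kwargs": {
  "plan": [
    [[10,0,-0.004,-0.003,0],[10,0,0,-0.004,0],[10,0,0,-0.004,0],[10,0,0,-0.004,0],[10,0,0,-0.004,0]]
  ]
}}

```text
clock: 7.03
ee_pos: [0.6432, -0.1356, 0.2177]
eef_rot: [-0.081, 0.702, 0.082, 0.703]
force: [-0.1, 0.5, -0.1]
opening: 0.0084
```

Call:
{"fn": "jog_arm", "kwargs": {
  "plan": [
    [[10,0,0,-0.004,0],[10,0,0,-0.004,0],[10,0,0,-0.004,0],[10,0,0,-0.004,0],[10,0,0,-0.004,0]]
  ]
}}

```text
clock: 7.45
ee_pos: [0.6238, -0.14, 0.2173]
eef_rot: [-0.082, 0.702, 0.082, 0.702]
force: [-0.0, 0.1, -0.0]
opening: 0.0088
```

Run:
```python
from h import *
where()
from rig import capture
import cv2
for n in ("wrist",):
    p,d=capture(n); cv2.imwrite(f"pics/{n}7.png",p[:,:,::-1])
```

```text
t 7.45 feeder mm [ 65.4 -89.8] z 217.3 tooly deg 103.26 x [ 0.  0. -1.] F [-0.03  0.11 -0.01] op 0.008780312812106382 [-0.15  0.33  0.41  1.54 -0.13  1.3   2.08]
```

View pics/wrist7.png

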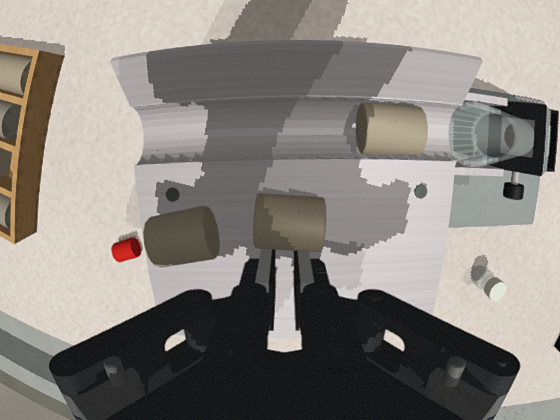

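Call:
{"fn": "jog_arm", "kwargs": {
  "plan": [
    [[10,0,0.001,-0.004,0],[10,0,0,-0.004,0],[10,0,0,-0.004,0],[10,0,0,-0.004,0],[10,0,0,-0.004,0]]
  ]
}}

```text
clock: 7.92
ee_pos: [0.6041, -0.1437, 0.2173]
eef_rot: [-0.082, 0.702, 0.082, 0.702]
force: [0.5, -0.9, -0.4]
opening: 0.0087
```

Run:
```python
from h import *
where()
from rig import capture
import cv2
for n in ("wrist",):
    p,d=capture(n); cv2.imwrite(f"pics/{n}8.png",p[:,:,::-1])
```

```text
t 7.92 feeder mm [ 45.4 -88.9] z 217.3 tooly deg 103.26 x [ 0.  0. -1.] F [ 0.5  -0.92 -0.35] op 0.008684559765815565 [-0.15  0.29  0.41  1.59 -0.12  1.29  2.08]
```

View pics/wrist8.png

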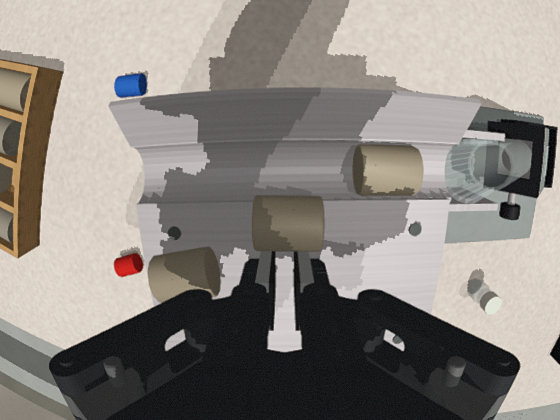

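Plug a (now at pixel ~(288,222)) is straight and nearly at the gutter edge.

Call:
{"fn": "jog_arm", "kwargs": {
  "plan": [
    [[10,0,0,-0.004,0],[10,0,0,-0.003,0],[10,0,0,-0.003,0],[10,0,0,-0.003,0],[10,0,0,-0.002,0]]
  ]
}}

```text
clock: 8.38
ee_pos: [0.5895, -0.1471, 0.2174]
eef_rot: [-0.082, 0.702, 0.082, 0.702]
force: [0.7, -0.6, 0.1]
opening: 0.0088
```

Run:
```python
from h import *
where()
from rig import capture
import cv2
for n in ("wrist",):
    p,d=capture(n); cv2.imwrite(f"pics/{n}9.png",p[:,:,::-1])
```

```text
t 8.38 feeder mm [ 30.4 -88.9] z 217.4 tooly deg 103.26 x [-0.  0. -1.] F [ 0.67 -0.64  0.07] op 0.008808246009929162 [-0.15  0.26  0.42  1.62 -0.11  1.28  2.09]
```

View pics/wrist9.png

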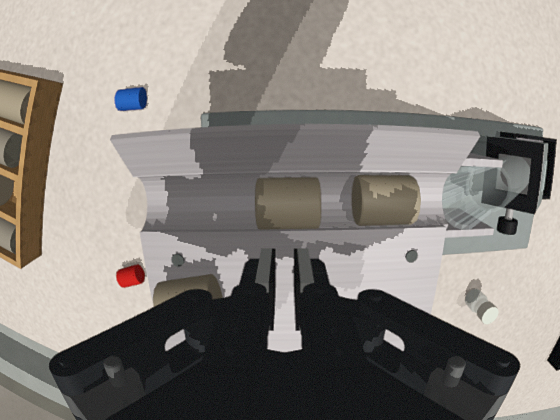

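Call:
{"fn": "jog_arm", "kwargs": {
  "plan": [
    [[10,-0.02,0,0.008,0],[10,-0.02,0,0.015,0],[10,0,-0.016,0.018,0],[10,0,-0.016,0.018,0],[10,0,-0.016,0.008,0]]
  ]
}}

```text
clock: 8.85
ee_pos: [0.6685, -0.1769, 0.2575]
eef_rot: [-0.083, 0.702, 0.083, 0.703]
force: [0.2, 0.3, -1.2]
opening: 0.0085
```

Call:
{"fn": "jog_arm", "kwargs": {
  "plan": [
    [[10,0,0,0,0],[10,0,0,0,0]]
  ]
}}

```text
clock: 9.02
ee_pos: [0.6659, -0.1792, 0.2566]
eef_rot: [-0.081, 0.703, 0.081, 0.702]
force: [-1.1, -0.5, -0.5]
opening: 0.0085
```

Run:
```python
from h import *
where()
from rig import capture
import cv2
for n in ("wrist",):
    p,d=capture(n); cv2.imwrite(f"pics/{n}10.png",p[:,:,::-1])
```

```text
t 9.02 feeder mm [  97.4 -137.7] z 256.6 tooly deg 103.18 x [-0.001 -0.    -1.   ] F [-1.14 -0.55 -0.51] op 0.008463325158303645 [-0.08  0.42  0.43  1.34 -0.17  1.41  2.14]
```

View pics/wrist10.png

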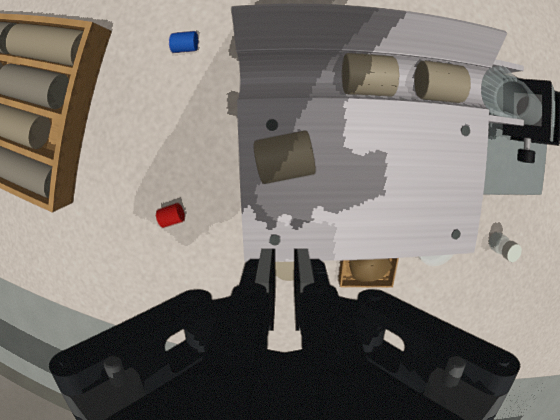

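Call:
{"fn": "jog_arm", "kwargs": {
  "plan": [
    [[10,0.015,0,0,0],[10,0.015,0,-0.004,0],[10,0.009,0,-0.005,0],[10,0,0,-0.005,0],[10,0,0,-0.005,0]]
  ]
}}

```text
clock: 9.48
ee_pos: [0.6466, -0.1821, 0.2182]
eef_rot: [-0.082, 0.703, 0.082, 0.702]
force: [-0.4, 0.3, 0.5]
opening: 0.0086
```

Call:
{"fn": "jog_arm", "kwargs": {
  "plan": [
    [[10,0,0,-0.005,0],[10,0,0,-0.004,0],[10,0,0,-0.004,0],[10,0,0,-0.004,0],[10,0,0,-0.004,0]]
  ]
}}

```text
clock: 9.9
ee_pos: [0.627, -0.1876, 0.2188]
eef_rot: [-0.082, 0.702, 0.082, 0.703]
force: [0.8, -1.1, -0.1]
opening: 0.0082
```

Run:
```python
from h import *
where()
from rig import capture
import cv2
for n in ("wrist",):
    p,d=capture(n); cv2.imwrite(f"pics/{n}11.png",p[:,:,::-1])
```

```text
t 9.90 feeder mm [  57.6 -136.9] z 218.8 tooly deg 103.26 x [ 0.001 -0.    -1.   ] F [ 0.81 -1.07 -0.09] op 0.008223379441323715 [-0.08  0.36  0.43  1.5  -0.15  1.32  2.16]
```

View pics/wrist11.png

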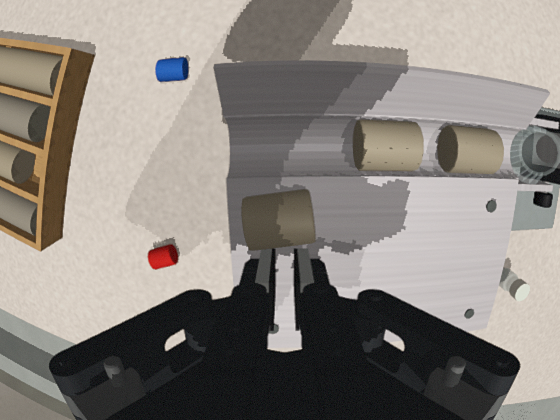

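Call:
{"fn": "jog_arm", "kwargs": {
  "plan": [
    [[10,0.001,-0.002,-0.003,0],[10,0,0,-0.004,0],[10,0,0,-0.004,0],[10,0,0,-0.003,0],[10,0,0,-0.003,0]]
  ]
}}

```text
clock: 10.37
ee_pos: [0.6107, -0.1935, 0.2173]
eef_rot: [-0.082, 0.702, 0.082, 0.702]
force: [0.3, -0.6, 0.2]
opening: 0.0084
```

Run:
```python
from h import *
where()
from rig import capture
import cv2
for n in ("wrist",):
    p,d=capture(n); cv2.imwrite(f"pics/{n}12.png",p[:,:,::-1])
```

```text
t 10.37 feeder mm [  40.4 -138.9] z 217.3 tooly deg 103.26 x [-0.  0. -1.] F [ 0.33 -0.56  0.18] op 0.008369168804937262 [-0.08  0.33  0.43  1.54 -0.14  1.3   2.17]
```

View pics/wrist12.png

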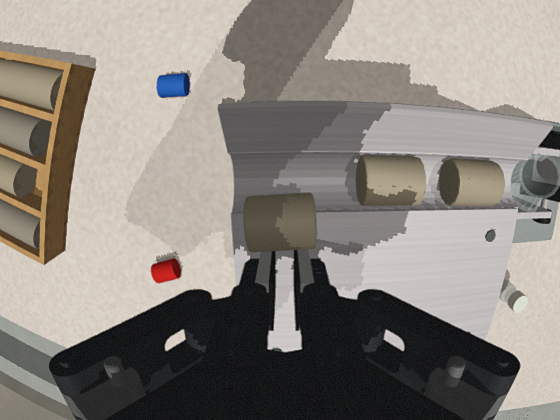

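Call:
{"fn": "jog_arm", "kwargs": {
  "plan": [
    [[10,0,-0.001,-0.003,0],[10,0,0,-0.003,0],[10,0,0,-0.003,0],[10,0,0,-0.002,0],[10,0,0,0,0]]
  ]
}}

```text
clock: 10.83
ee_pos: [0.6002, -0.1971, 0.2174]
eef_rot: [-0.081, 0.702, 0.082, 0.702]
force: [0.4, 0.2, 0.7]
opening: 0.0083
```

Run:
```python
from h import *
where()
from rig import capture
import cv2
for n in ("wrist",):
    p,d=capture(n); cv2.imwrite(f"pics/{n}13.png",p[:,:,::-1])
```

```text
t 10.83 feeder mm [  29.3 -140. ] z 217.4 tooly deg 103.24 x [-0.  0. -1.] F [0.37 0.18 0.68] op 0.008349041841182993 [-0.08  0.31  0.44  1.56 -0.14  1.3   2.18]
```

View pics/wrist13.png

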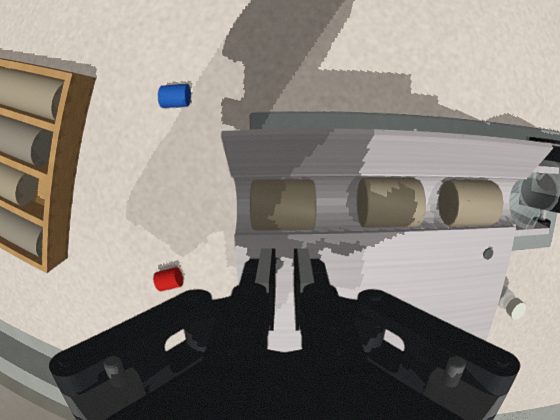

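Call:
{"fn": "jog_arm", "kwargs": {
  "plan": [
    [[0,-0.02,0,0.004,0],[0,-0.02,-0.01,0,0],[0,0,-0.02,-0.015,0],[0,0,-0.02,-0.018,0],[0,0,0,0,0]]
  ]
}}

```text
clock: 11.3
ee_pos: [0.5807, -0.2591, 0.2582]
eef_rot: [-0.08, 0.703, 0.077, 0.702]
force: [-0.1, -1.4, -0.5]
opening: -0.0
```

Call:
{"fn": "jog_arm", "kwargs": {
  "plan": [
    [[0,0,0,0,0],[0,0,0,0,0]]
  ]
}}

```text
clock: 11.47
ee_pos: [0.5842, -0.2515, 0.2572]
eef_rot: [-0.081, 0.702, 0.082, 0.703]
force: [0.6, 0.5, 1.0]
opening: 0.0001
```

Run:
```python
from h import *
where()
from rig import capture
import cv2
for n in ("wrist","scene"):
    p,d=capture(n); cv2.imwrite(f"pics/{n}14.png",p[:,:,::-1])
```

```text
t 11.47 feeder mm [   1.2 -189.2] z 257.2 tooly deg 103.27 x [ 0.     0.001 -1.   ] F [0.64 0.54 0.96] op 6.79959193439121e-05 [-0.01  0.3   0.47  1.5  -0.14  1.38  2.27]
```

View pics/wrist14.png

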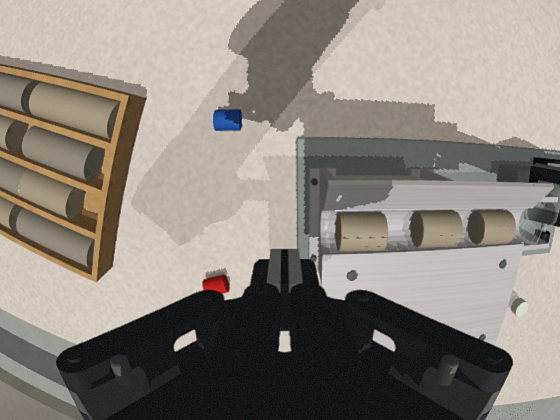

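View pics/scene14.png

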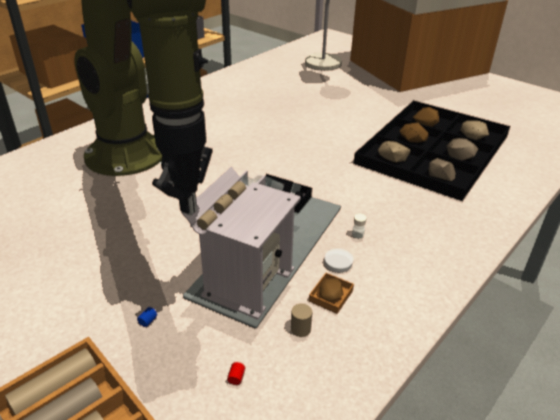

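Run:
```python
from h import *
s=status.get_obs()
for n,u,v,z in [("b",361,231,.195),("a",436,229,.195),("c",492,227,.195),("back rim +x",322,252,.191),("fence rim",322,212,.191)]: print(n,wray(s,u,v,z))
```

```text
b [  -1.2 -141.5]
a [ -1.8 -89.7]
c [ -2.3 -42.7]
back rim +x [  14.3 -164.8]
fence rim [ -12.2 -165.9]
```

Call:
{"fn": "jog_arm", "kwargs": {
  "plan": [
    [[0,0.016,0,-0.0015,0],[0,0.018,0,0,0],[0,0.013,0,0,0],[0,0,0,0,0],[0,0,0.004,0,0]]
  ]
}}

```text
clock: 11.98
ee_pos: [0.5813, -0.2484, 0.2095]
eef_rot: [-0.082, 0.703, 0.082, 0.702]
force: [-0.2, 0.6, 0.1]
opening: 0.0001
```

Run:
```python
from h import *
where()
from rig import capture
import cv2
for n in ("wrist","scene"):
    p,d=capture(n); cv2.imwrite(f"pics/{n}15.png",p[:,:,::-1] if n=="wrist" else cv2.resize(p[130:330,130:370,::-1],None,fx=3,fy=3))
```

```text
t 11.98 feeder mm [  -0.9 -185.6] z 209.5 tooly deg 103.27 x [-0.002  0.    -1.   ] F [-0.23  0.59  0.06] op 8.030371529156125e-05 [-0.01  0.32  0.46  1.57 -0.15  1.29  2.28]
```

View pics/wrist15.png

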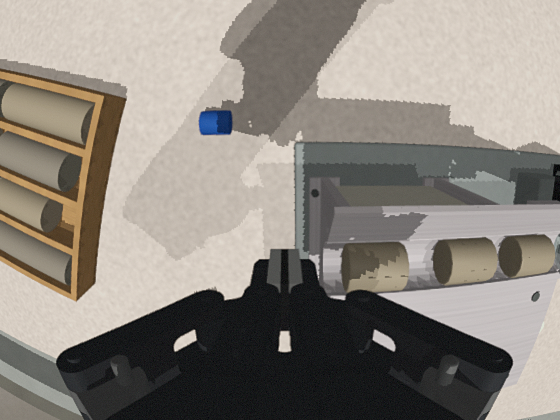

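View pics/scene15.png

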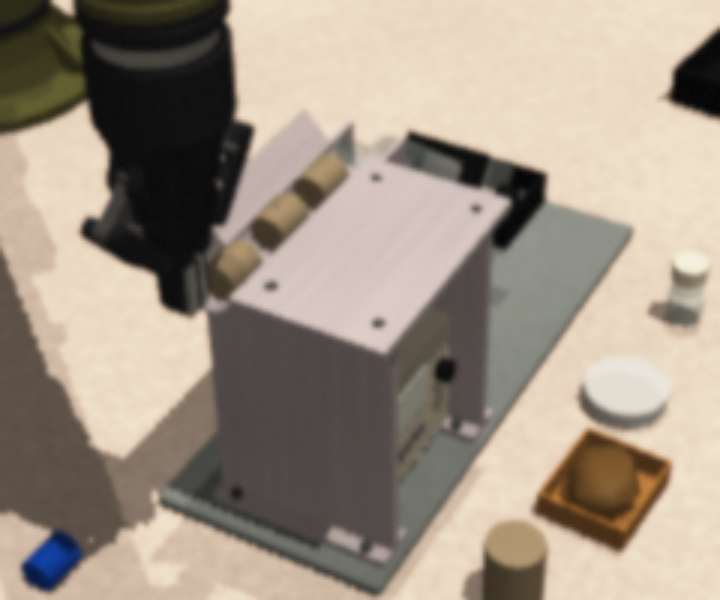

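Call:
{"fn": "jog_arm", "kwargs": {
  "plan": [
    [[0,0,0.005,0,0],[0,0,0.006,0,0],[0,0,0.006,0,0],[0,0,0.006,0,0],[0,0,0.006,0,0]]
  ]
}}

```text
clock: 12.5
ee_pos: [0.5748, -0.2195, 0.2106]
eef_rot: [-0.082, 0.702, 0.082, 0.703]
force: [0.2, -0.2, -0.1]
opening: 0.0004
```

Call:
{"fn": "jog_arm", "kwargs": {
  "plan": [
    [[0,0,0.006,0,0],[0,0,0.006,0,0],[0,0,0.006,0,0],[0,0,0.006,0,0],[0,0,0.006,0,0]]
  ]
}}

```text
clock: 12.92
ee_pos: [0.5678, -0.1906, 0.2104]
eef_rot: [-0.082, 0.702, 0.082, 0.702]
force: [0.0, -0.6, -0.2]
opening: 0.0003
```

Run:
```python
from h import *
where()
from rig import capture
import cv2
for n in ("wrist",):
    p,d=capture(n); cv2.imwrite(f"pics/{n}16.png",p[:,:,::-1])
```

```text
t 12.92 feeder mm [  -0.7 -126.3] z 210.4 tooly deg 103.26 x [ 0. -0. -1.] F [ 0.03 -0.59 -0.18] op 0.0003084711562290338 [-0.09  0.24  0.44  1.65 -0.11  1.27  2.17]
```

View pics/wrist16.png

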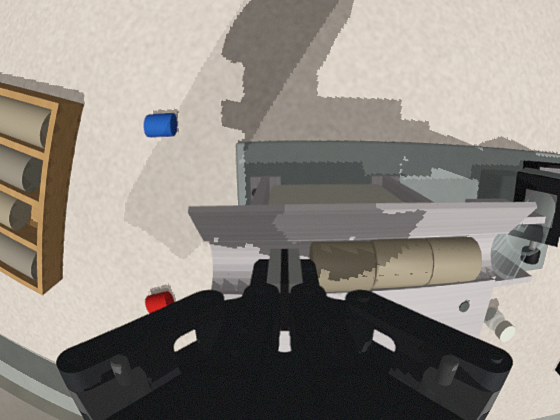

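Call:
{"fn": "jog_arm", "kwargs": {
  "plan": [
    [[0,0,0.006,0,0],[0,0,0.006,0,0],[0,0,0.006,0,0],[0,0,0.006,0,0],[0,0,0.006,0,0]]
  ]
}}

```text
clock: 13.38
ee_pos: [0.5609, -0.1613, 0.2103]
eef_rot: [-0.082, 0.702, 0.082, 0.702]
force: [-0.0, 0.8, -0.1]
opening: 0.0006
```

Call:
{"fn": "jog_arm", "kwargs": {
  "plan": [
    [[0,0,0.006,0,0],[0,0,0.006,0,0],[0,0,0.004,0,0],[0,0,0.004,0,0],[0,0,0.004,0,0]]
  ]
}}

```text
clock: 13.8
ee_pos: [0.5555, -0.1383, 0.2104]
eef_rot: [-0.082, 0.702, 0.082, 0.702]
force: [-1.1, -0.8, 0.3]
opening: -0.0001
```

Run:
```python
from h import *
where()
from rig import capture
import cv2
for n in ("wrist",):
    p,d=capture(n); cv2.imwrite(f"pics/{n}17.png",p[:,:,::-1])
```

```text
t 13.80 feeder mm [ -0.7 -72.5] z 210.4 tooly deg 103.26 x [ 0. -0. -1.] F [-1.1  -0.84  0.27] op -9.15288285938735e-05 [-0.16  0.18  0.41  1.72 -0.08  1.26  2.06]
```

View pics/wrist17.png

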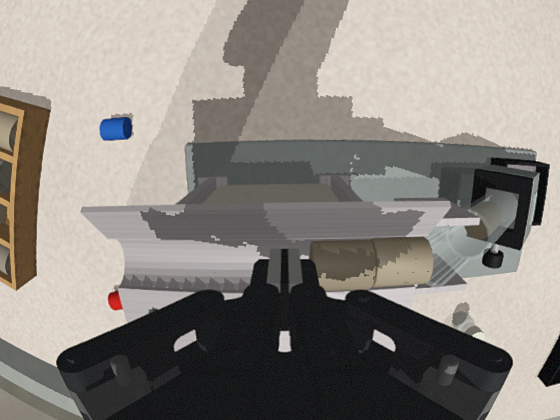

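Call:
{"fn": "jog_arm", "kwargs": {
  "plan": [
    [[0,0,0.005,0,0],[0,0,0.005,0,0],[0,0,0.005,0,0],[0,0,0.005,0,0],[0,0,0.005,0,0]]
  ]
}}

```text
clock: 14.27
ee_pos: [0.5497, -0.1137, 0.2103]
eef_rot: [-0.082, 0.702, 0.082, 0.702]
force: [-0.4, -1.1, -0.2]
opening: 0.0001
```

Call:
{"fn": "jog_arm", "kwargs": {
  "plan": [
    [[0,0,0.005,0,0],[0,0,0.005,0,0],[0,0,0.005,0,0],[0,0,0.005,0,0],[0,0,0.005,0,0]]
  ]
}}

```text
clock: 14.68
ee_pos: [0.544, -0.0894, 0.2103]
eef_rot: [-0.082, 0.702, 0.082, 0.702]
force: [0.3, 0.6, 1.8]
opening: -0.0001
```

Call:
{"fn": "jog_arm", "kwargs": {
  "plan": [
    [[0,0,0.005,0,0],[0,0,0.005,0,0],[0,0,0,0,0]]
  ]
}}

```text
clock: 14.93
ee_pos: [0.5417, -0.0787, 0.2103]
eef_rot: [-0.082, 0.702, 0.083, 0.702]
force: [0.0, 0.5, 0.5]
opening: -0.0002
```

Run:
```python
from h import *
where()
from rig import capture
import cv2
for n in ("wrist",):
    p,d=capture(n); cv2.imwrite(f"pics/{n}18.png",p[:,:,::-1])
```

```text
t 14.93 feeder mm [ -0.4 -11.3] z 210.3 tooly deg 103.36 x [-0.     0.001 -1.   ] F [0.05 0.52 0.46] op -0.0002498258173008629 [-0.24  0.13  0.36  1.78 -0.05  1.25  1.94]
```

View pics/wrist18.png

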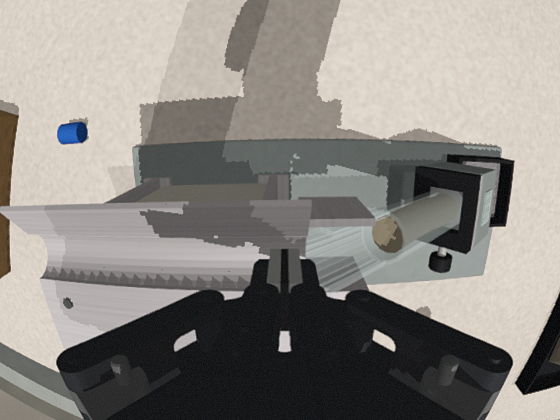

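Call:
{"fn": "jog_arm", "kwargs": {
  "plan": [
    [[0,-0.01,-0.01,0,0],[0,-0.035,0,0,0],[0,-0.035,0,0,0],[0,0,0.02,0.035,0],[0,0,0.02,0.035,0]]
  ]
}}

```text
clock: 15.4
ee_pos: [0.605, -0.0389, 0.2956]
eef_rot: [-0.08, 0.7, 0.079, 0.706]
force: [1.0, 0.3, -0.5]
opening: -0.0002
```

Call:
{"fn": "jog_arm", "kwargs": {
  "plan": [
    [[0,0,0.02,0.035,0],[0,0,0.035,0.02,0],[0,0,0.035,0,0],[0,0,0,0,0],[0,0,0,0,0]]
  ]
}}

```text
clock: 15.82
ee_pos: [0.6362, 0.0676, 0.2905]
eef_rot: [-0.083, 0.702, 0.083, 0.702]
force: [-0.0, -0.5, 0.0]
opening: 0.0002
```

Run:
```python
from h import *
where()
from rig import capture
import cv2
for n in ("wrist","top","scene"):
    p,d=capture(n)
    if n=="scene": p=cv2.resize(p[130:330,130:370],None,fx=3,fy=3)
    cv2.imwrite(f"pics/{n}19.png",p[:,:,::-1])
```

```text
t 15.82 feeder mm [125.2 109.4] z 290.5 tooly deg 103.53 x [-0.  0. -1.] F [-0.02 -0.47  0.03] op 0.00018204964449741585 [-0.38  0.29  0.29  1.43 -0.08  1.44  1.72]
```

View pics/wrist19.png

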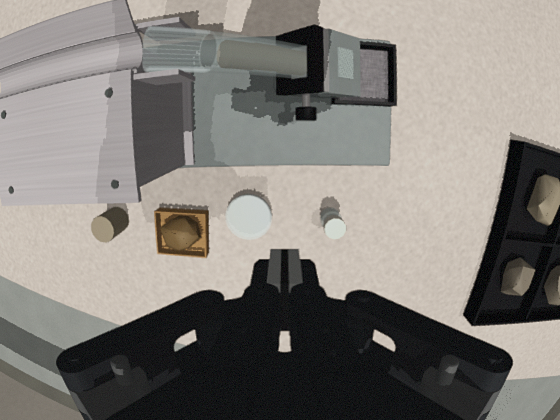

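View pics/scene19.png

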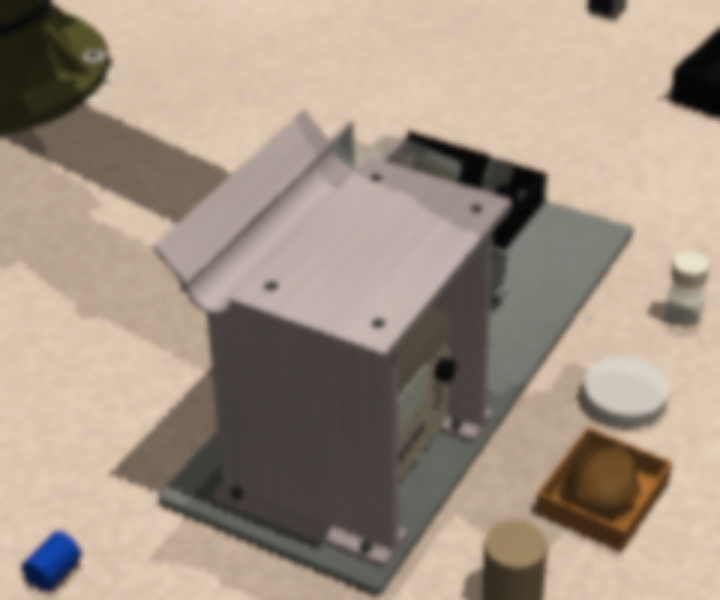

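Run:
```python
from h import *
s=status.get_obs()
print("stack top",wray(s,219,52,.146),"expect 59(+~4 bias)")
print("knob",wray(s,306,120,.086),"FO",wray(s,140,200,.191))
```

```text
stack top [-4.3 50.5] expect 59(+~4 bias)
knob [ 54.5 125.7] FO [110.2  -5.7]
```

View pics/top19.png

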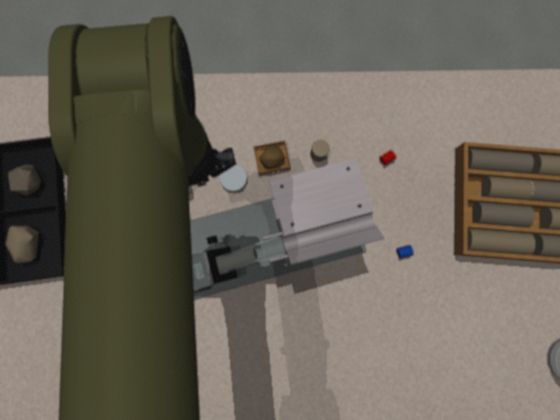

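Run:
```python
import cv2
p=cv2.imread("pics/wrist19.png")[15:125,125:405];cv2.imwrite("pics/w19c.png",cv2.resize(p,None,fx=2.8,fy=2.8,interpolation=cv2.INTER_CUBIC))
p=cv2.imread("pics/top19.png")[200:300,180:320];cv2.imwrite("pics/t19c.png",cv2.resize(p,None,fx=5,fy=5,interpolation=cv2.INTER_CUBIC))
```

```text
(no output)
```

View pics/w19c.png

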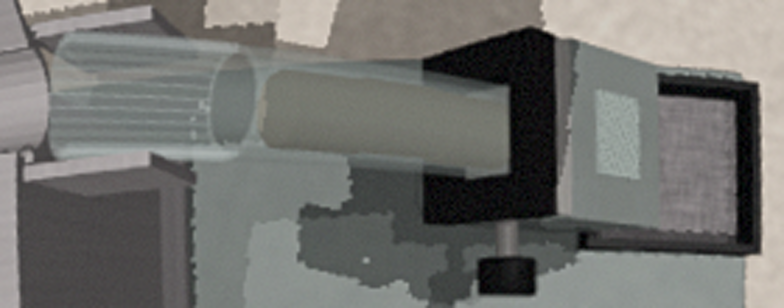

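View pics/t19c.png

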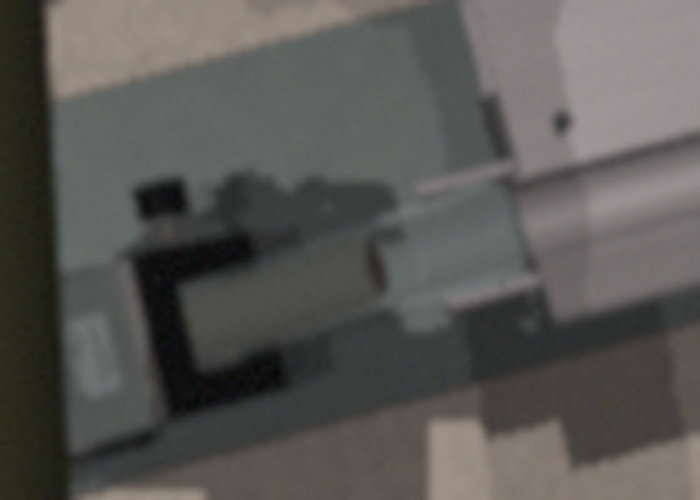

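Run:
```python
from h import *
for zt in (60,75,90,100):
    pass
for u,v in [(254.9,253.0),(256,253)]:
  w=ray("top",u,v,.146);print(Rf.T@(w[:2]-o)*1e3)
# top-cam prediction for end-face centres at various tube z
m=camera_model("top")
for zt in (60,85,90,95):
    f=np.array([0,.128-zt/1e3*np.cos(np.radians(40))]);w=np.r_[Rf@f+o,.088+zt/1e3*np.sin(np.radians(40)),1]
    c=(m["world_to_cam"]@w)[:3];q=m["K"]@c/c[2];print(zt,q[:2],"crop",(q[:2]-[180,200])*5)
w=ray("top",180+160/5,200+180/5,.086);print("knob outer",Rf.T@(w[:2]-o)*1e3)
```

```text
[-0.50345074 54.01162804]
[-1.00387396 52.07043617]
60 [240.59136637 257.06187212] crop [302.95683185 285.30936061]
85 [250.18846143 254.04636285] crop [350.94230717 270.23181427]
90 [252.15020659 253.42996168] crop [360.75103293 267.14980839]
95 [254.12642476 252.80901292] crop [370.63212382 264.04506462]
knob outer [ 56.41607774 128.89540468]
```

Call:
{"fn": "jog_arm", "kwargs": {
  "plan": [
    [[0,0.01,-0.01,-0.03,0],[0,0.02,-0.01,-0.03,0],[0,0.02,-0.005,-0.025,0],[0,0,0,0,0],[0,0,0,0,0]]
  ]
}}

```text
clock: 16.38
ee_pos: [0.557, 0.0183, 0.2393]
eef_rot: [-0.08, 0.703, 0.08, 0.702]
force: [-0.5, -0.1, 0.6]
opening: 0.0
```

Run:
```python
from h import *
where()
from rig import capture
import cv2
s=status.get_obs()
p,d=capture("wrist")
cv2.imwrite("pics/wrist20.png",p[:,:,::-1])
cv2.imwrite("pics/w20c.png",cv2.resize(p[90:265,150:430,::-1],None,fx=2.8,fy=2.8,interpolation=cv2.INTER_CUBIC))
m=camera_model("wrist");M=Ro.from_quat(s["eef_rot"]).as_matrix();T=m["T_tool_cam"]
th=np.radians(40)
for zt in (0,30,60,90,105,155):
    f=np.array([0,.128-zt/1e3*np.cos(th)]);
    for off in (0,-.002,.0105):
        g=f+[0,off*np.sin(th)];w=np.r_[Rf@g+o,.088+zt/1e3*np.sin(th)+off*np.cos(th)]
        t=M.T@(w-s["ee_pos"]);c=T[:3,:3].T@(t-T[:3,3]);r=np.arctan2(np.hypot(c[0],c[1]),c[2]);e=c[:2]/np.hypot(c[0],c[1])*r
        q=np.array([m["K"][0,2],m["K"][1,2]])+m["K"][0,0]*e;print(zt,off,"crop",np.round((q-[150,90])*2.8))
```

```text
t 16.38 feeder mm [36.7 79.6] z 239.3 tooly deg 102.99 x [-0.002  0.    -1.   ] F [-0.52 -0.06  0.62] op 2.6370538683855362e-05 [-0.36  0.13  0.31  1.71 -0.04  1.31  1.75]
0 0 crop [535. 194.]
0 -0.002 crop [530. 193.]
0 0.0105 crop [561. 197.]
30 0 crop [466. 201.]
30 -0.002 crop [461. 200.]
30 0.0105 crop [494. 205.]
60 0 crop [386. 210.]
60 -0.002 crop [381. 209.]
60 0.0105 crop [413. 214.]
90 0 crop [292. 221.]
90 -0.002 crop [287. 220.]
90 0.0105 crop [318. 226.]
105 0 crop [239. 228.]
105 -0.002 crop [234. 227.]
105 0.0105 crop [264. 233.]
155 0 crop [ 35. 257.]
155 -0.002 crop [ 32. 255.]
155 0.0105 crop [ 52. 263.]
```

View pics/w20c.png

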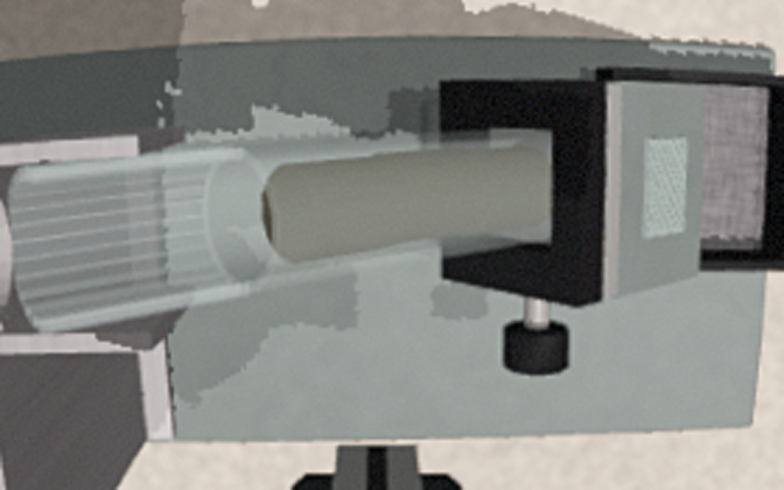

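```bash
python3 -c "
from rig import ctrl
print(ctrl.hand_in())"
```

```text
the job is handed in; nothing more can be done
None
```

I shut the stop slide, loaded all three plugs into the tube, and handed the job in at about 16.5 s. No verdict came back.

- **Slide:** I pushed the knob until it met its end stop, and stopped at about 16 N. This was done before any plug went down the tube. The wrist camera puts the knob face at about 59 mm from the tube's axis, after allowing for that camera's offset. The top camera reads about 56 mm. The shut value is 59 mm.
- **Plugs:** I rolled plug a, then plug b, off the shelf edge into the gutter. I then pushed all three along it and over the lip with the closed fingertips, keeping the fingers low and lifting nothing.
- **Final stack:** The close wrist view shows one unbroken stack in the closed part of the tube. Its upper end is about 90 mm above the stop, which matches three plugs end to end. The gutter and shelf are empty.
- **Disagreements:** A rough reading from the top view put the upper end a few millimetres higher, at about 94–98 mm. I trusted the closer view. The wrist camera also read up to about 7 mm different from the top camera.
- **Not seen directly:** The lowest plug's contact with the stop is hidden inside the black head.
- **Other things on the bench:** In the last pictures, the bystanders and the red and blue look-alikes look undisturbed. I did not measure their positions again.

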